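Set up the wax-casting station

ROBOT

A 6-joint arm with a two-finger parallel gripper is mounted at the origin on the work surface. World frame = base frame: x ahead of the robot, y to its left, z up, the work surface at z = 0. Lengths are in m, angles in degrees, forces in N, time in s.
With the tool pointing down it reaches from about 0.25 to 0.725 m from the base axis. Payload 9.7 kg.
Tool frame: the origin (TCP) lies at the very end of the fingers, on their centre line; the grasp point (between the pads) lies 19 mm behind it; x points along the fingers, z is the direction in which the jaws open and shut, and the axes are right-handed (so a half turn about x gives the same grasp; the last joint's range is limited). The gripper opens to 85 mm and grips with 20 to 120 N. Pads are 22 mm wide; open, the fingers measure 114 mm over their backs; the gripper's body (76 mm by 85 mm) begins 54 mm behind the grasp point. The pads swing forward as they close: fully open they stand 13 mm farther back than shut.
Start: joints at [-74.542, 4.979, 10.078, 95.1, 0, 90], TCP at [0.147, -0.53, 0.231] pointing down, gripper open.
Joint ranges: [-179.16, 179.16], [-48.56, 103.87], [-65.8, 70.77], [-126.05, 130.52], [-82.76, 87.17], [-180, 180]. Speed limits (degrees/s): [127.2, 127.2, 147.25, 180, 180, 180].

INTERFACE

Orientations are given as [roll, pitch, yaw] about the fixed x, y, z axes, in that order (R = Rz(yaw) Ry(pitch) Rx(roll)).
In Python, from workcell import sensors, vision, job_done gives the robot as it stands.
- The arm moves only by the tool carry_out, never from a script. Its argument "increments" is a list of rows, each a list of 7 numbers: the turn, a rotation vector about the tool's x, y, z in degrees, then the shift along the tool's x, y, z in mm, then the opening in per cent of the stroke, from 0 (shut) to 100 (fully open). A call has 1 to 12 rows; each row shifts and turns the commanded pose from where the row before left it, along the tool's axes as they then stand; what a row does not reach is not made up. A row lasts 1/8 s, in which the tool goes at most 62.5 mm and 10.7 degrees, less where a joint would pass 70% of its speed; a pose out of reach is approached as far as the arm can. A call is refused whole if a number of a shift passes 62.5 or a number of a turn 10.7, either way. A call with a gripper value outside its range is refused whole. The fingers move at their own pace and stop on an object; "squeeze" is the grip in N (left out, the last holds). Time passes only in rows, so rows that do not move let the fingers close. It gives the time, the measured TCP pose, the force and the opening at its end, in the units of the state.
- sensors.get_obs(): the state, without advancing time (a new reading comes with each control period).
- vision.camera(name): name is "side" or "top"; returns the picture (384x512x3 uint8, red, green, blue); there is no depth.
- vision.calibration(name): a dict with "camera_matrix" (3x3 intrinsics, pixels), "extrinsics" (4x4, takes a point from world to camera coordinates). Camera axes: x right, y up, looking along -z (the intrinsics and any distortion apply to the point x, -y, -z); pixel columns grow to the right and rows downward; lengths in m; the calibration is good to about 2 mm. A picture is of the moment at which its call begins. calibration takes no time and is no camera call.
- job_done(): hands the job in, once; it reports no verdict.
The state is a dict: "time": time; "q": joint angles; "qd": joint speeds; "joint_efforts": joint torques, N m; "ee_pos": TCP position; "tcp_rot": TCP orientation; "wrist_force": force on the tool from outside, world axes, zero at the start; "torque": the same for the moment, N m; "opening": finger opening in m.
Only numpy, scipy, OpenCV 4.12 (cv2) and the standard library are available. Lean on these libraries where they do the work, as an engineer would, in place of code of your own. Each camera call takes 0.05 s, during which the arm holds its last target.

TASK

Make the two lidded wax pots on the hotplate change places, so that the grey pot ends centred on the blue pouring ring and the cream pot centred on the red melting ring; park one of them centred on the free white ring on the way, and slide the hot pots along the glass, never lifting or tipping them. Set every casting mould that is there upright and square inside the outline of its own colour drawn on the white tray (pots or moulds first, as you like), and leave the mug, bottle and roll of tape alone.

Things in the scene. Friction and masses are not known exactly. Their poses are not given: they have to be found in the camera images.
- hotplate: white bench hotplate with a flat black glass top 285 x 280 mm, fixed; the glass is smooth (pots slide on it easily, friction about 0.25); its top is 25 mm above the table (and above this origin, which is under the middle of the glass). Three painted rings lie on the glass at the corners of an equal-sided triangle, 152 mm between centres, so a straight slide between any two clears a pot centred on the third by 30 mm (10 mm at the ears)
- steel_pot_c (a point): lidded aluminium-grey pot with black knob, loose, about 0.6 kg; round, 96 mm across (99 at the lid), 90 mm high in all; this point is on its axis 45 mm above its base, z up. The lid is fast to the pot: its top is 58 mm above the base, and on it stands an upright round knob 28 mm in diameter and 32 mm high, good to grip from above. Two small ears on the sides at own +-y reach 58 mm from the axis, 42 to 50 mm above the base
- cream_pot_c (a point): the other pot, cream with brown wooden knob and ears: same shape, sizes and point as the grey pot
- ring_red: red ring painted on the hotplate glass, 110 mm inner and 124 mm outer diameter, flat; origin at its centre on the glass; starts under the grey pot. Which ring is at which corner of the triangle varies
- ring_blue: blue ring painted on the hotplate glass, 110 mm inner and 124 mm outer diameter, flat; origin at its centre on the glass; starts under the cream pot. Which ring is at which corner of the triangle varies
- ring_white: white ring painted on the hotplate glass, 110 mm inner and 124 mm outer diameter, flat; origin at its centre on the glass; starts free. Which ring is at which corner of the triangle varies
- mould_bar_c (a point): orange bar-shaped mould of hard printed plastic, closed, a solid block 40 mm (own x) by 100 mm (own y), 35 mm high, about 0.16 kg, loose, standing on the table between hotplate and tray; this point is at its centre, half-way up, z up. May be absent
- spot_bar: outline of the orange mould's place drawn on the tray in the mould's colour: rectangle, 52 x 112 mm inside (own x, y), 6 mm larger all round than the mould; origin at its centre on the tray's top. Where on the tray it is varies
- mould_brick_c (a point): green brick-shaped mould of hard printed plastic, closed, a solid block 50 mm (own x) by 80 mm (own y), 30 mm high, about 0.16 kg, loose, standing on the table between hotplate and tray; this point is at its centre, half-way up, z up. May be absent
- spot_brick: outline of the green mould's place drawn on the tray in the mould's colour: rectangle, 62 x 92 mm inside (own x, y), 6 mm larger all round than the mould; origin at its centre on the tray's top. Where on the tray it is varies
- mould_puck_c (a point): yellow round mould of hard printed plastic, closed, 60 mm in diameter and 40 mm high, about 0.16 kg, loose, standing on the table between hotplate and tray; this point is at its centre, half-way up, z up. May be absent
- spot_puck: outline of the yellow mould's place drawn on the tray in the mould's colour: ring, 72 mm inside diameter; origin at its centre on the tray's top. Where on the tray it is varies
- mould_block_c (a point): purple tall block-shaped mould of hard printed plastic, closed, a solid block 46 mm (own x) by 64 mm (own y), 55 mm high, about 0.16 kg, loose, standing on the table between hotplate and tray; this point is at its centre, half-way up, z up. May be absent
- spot_block: outline of the purple mould's place drawn on the tray in the mould's colour: rectangle, 58 x 76 mm inside (own x, y), 6 mm larger all round than the mould; origin at its centre on the tray's top. Where on the tray it is varies
- tray: flat white casting tray, 250 (own x) x 290 (own y) x 5 mm, no rim, fixed; origin under its centre. The four outlines' centres are at own x = +-60, y = +-70 mm
- mug: bystander: white mug beyond the work, 80 mm wide, 90 mm high; origin at its base
- bottle: bystander: closed green bottle beyond the hotplate, 60 mm wide, 150 mm high; origin at its base
- tape: bystander: blue roll of tape lying flat just beyond the tray, 90 mm across, 25 mm high

How it is judged (in metres and radians):
On the way, in this order (a step that is already met when the one before it is completed fails the run):
1. one of the pots is parked on the white ring (centre within 20 mm) (horizontal distance between any of steel_pot_c, cream_pot_c and ring_white below 0.02 m), for 0.2 s.
2. the pots have changed places: grey on blue, cream on red (centres within 12 mm) (horizontal distance between steel_pot_c and ring_blue below 0.012 m and horizontal distance between cream_pot_c and ring_red below 0.012 m), for 0.2 s.
At the end, for the whole second after the job is handed in: grey pot within 12 mm of the blue ring's centre, cream pot of the red ring's, both standing on the glass; every mould present flat on the tray, within 10 mm of the centre of its own outline and 0.15 rad of its direction (either way round; round one: any); all at rest (all of step 2 and z of each of steel_pot_c, cream_pot_c in the frame of hotplate below 0.078 m and angle between each of steel_pot_c, cream_pot_c, mould_bar_c, mould_brick_c, mould_puck_c, mould_block_c's own z axis and vertical below 0.08 rad and linear speed of each of steel_pot, cream_pot, mould_bar, mould_brick, mould_puck, mould_block below 0.02 m/s and horizontal distance between mould_bar_c and spot_bar below 0.01 m and z of mould_bar_c in the frame of tray below 0.0285 m and angle between the y axis of mould_bar_c and the y axis of spot_bar, either way round below 0.15 rad and horizontal distance between mould_brick_c and spot_brick below 0.01 m and z of mould_brick_c in the frame of tray below 0.026 m and angle between the y axis of mould_brick_c and the y axis of spot_brick, either way round below 0.15 rad and horizontal distance between mould_puck_c and spot_puck below 0.01 m and z of mould_puck_c in the frame of tray below 0.031 m and horizontal distance between mould_block_c and spot_block below 0.01 m and z of mould_block_c in the frame of tray below 0.0385 m and angle between the y axis of mould_block_c and the y axis of spot_block, either way round below 0.15 rad); the robot touches nothing.
It fails at once if a pot is lifted more than 8 mm off the glass or tipped by more than 0.25 rad (z of any of steel_pot_c, cream_pot_c in the frame of hotplate above 0.078 m or angle between any of steel_pot_c, cream_pot_c's own z axis and vertical above 0.25 rad).
It fails at once if the mug, bottle or roll of tape is moved more than 30 mm (distance of any of mug, bottle, tape from where it was at the start of the episode above 0.03 m).
Of mould_bar, mould_brick, mould_puck, mould_block only 3 to 4 are there at a start; the rules pass over those that are not, and their reading is None.
At some moment in a run one of mould_bar, mould_brick, mould_puck, mould_block may be knocked a few centimetres aside while the robot is not near it.
Once in a run the grip may slacken for a moment while it holds something.
It also fails if it takes over 208 s, if anything falls off the work surface, if the arm or the gripper's body presses on something with over 40 N, if the wrist force passes 120 N, or if a joint passes its speed limit or range.

## Working session

There is one attempt and no reset: what is moved stays moved. The work goes in short steps, Python scripts to look and compute and a tool call to move; the robot and the scene stay as the last step left them, time stands still between calls to the robot, and variables do not carry over. Pictures are saved under pics/ and viewed, and the job is handed in when it is done.

Besides the shell and the picture viewer there is one more tool, called after "Emit:" by a JSON object that holds its "op" and its "data". carry_out: Moves the arm, as the interface text tells. Its arguments: {"type":"object","properties":{"increments":{"type":"array"},"squeeze":{"type":"number"}},"required":["increments"]}

```bash
ls; mkdir -p pics; python3 - <<'E'
from workcell import sensors, vision
import cv2
print(sensors.get_obs())
for n in("top","side"):
    c=vision.calibration(n);print(n,c)
    cv2.imwrite(f"pics/{n}0.png",vision.camera(n)[:,:,::-1])
E
```

```text
pics
{'time': 0.0, 'q': array([-7.45423854e+01,  5.01230721e+00,  1.00315100e+01,  9.50995071e+01,
        1.73493080e-03,  8.99990680e+01]), 'qd': array([ 0.01533775, -0.13181293,  0.06079683, -0.0137796 , -0.02640311,
       -0.07342539]), 'joint_efforts': array([-1.10144963e-03, -5.20388889e+01,  4.64801931e+01,  1.62198994e-02,
        1.86946863e-05,  5.85488436e-06]), 'ee_pos': array([ 0.1465319 , -0.52986649,  0.23054512]), 'tcp_rot': array([178.76141772,  89.91967693, 104.21996307]), 'wrist_force': array([ 0.38011604, -0.22885973, -0.01988113]), 'torque': array([-0.00421278,  0.01293815, -0.04496611]), 'opening': 0.08543240444332316}
top {'camera_matrix': array([[466.35733751,   0.        , 251.40215088],
       [  0.        , 466.35733751, 200.66953035],
       [  0.        ,   0.        ,   1.        ]]), 'extrinsics': array([[ 0.07896803, -0.99687169, -0.00329776, -0.04137447],
       [ 0.97369482,  0.07642194,  0.21465806, -0.626445  ],
       [-0.21373452, -0.02016214,  0.9766837 , -1.03156849],
       [ 0.        ,  0.        ,  0.        ,  1.        ]])}
side {'camera_matrix': array([[431.8054452 ,   0.        , 254.99014468],
       [  0.        , 431.8054452 , 191.357377  ],
       [  0.        ,   0.        ,   1.        ]]), 'extrinsics': array([[-8.03897629e-01, -5.94767668e-01,  1.54560413e-04,
         4.80931994e-01],
       [ 3.63234387e-01, -4.90747682e-01,  7.91976952e-01,
        -2.64018083e-01],
       [-4.70966434e-01,  6.36724536e-01,  6.10550967e-01,
        -8.52322311e-01],
       [ 0.00000000e+00,  0.00000000e+00,  0.00000000e+00,
         1.00000000e+00]])}
```

View pics/top0.png

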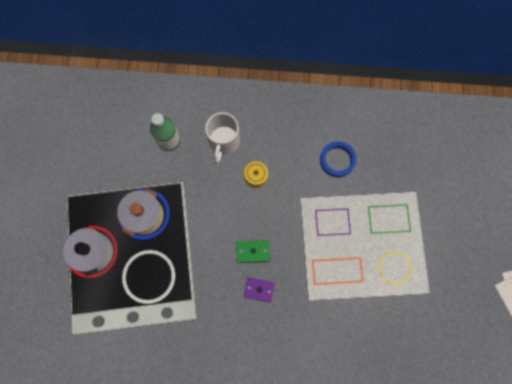

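View pics/side0.png

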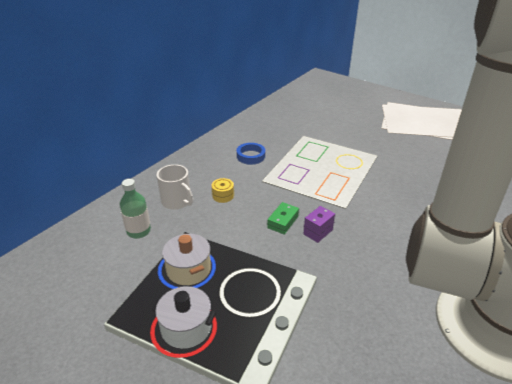

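```bash
cat > h.py <<'E'
import numpy as np, cv2
from scipy.spatial.transform import Rotation as Ro
from scipy.optimize import least_squares
from workcell import sensors, vision
def cam(n):
    c=vision.calibration(n); return c["camera_matrix"],c["extrinsics"]
def cast(n,px,z):
    K,E=cam(n); px=np.atleast_2d(np.asarray(px,float))
    d=np.c_[(px[:,0]-K[0,2])/K[0,0],-(px[:,1]-K[1,2])/K[1,1],-np.ones(len(px))]
    R,t=E[:3,:3],E[:3,3]; o=-R.T@t; d=d@R
    s=(z-o[2])/d[:,2]; return o+s[:,None]*d
def proj(n,P):
    K,E=cam(n); P=np.atleast_2d(P); c=P@E[:3,:3].T+E[:3,3]
    return np.c_[K[0,0]*c[:,0]/-c[:,2]+K[0,2],K[1,1]*-c[:,1]/-c[:,2]+K[1,2]]
def mask(im,lo,hi):
    hsv=cv2.cvtColor(im,cv2.COLOR_RGB2HSV)
    if lo[0]>hi[0]:
        return cv2.inRange(hsv,(0,lo[1],lo[2]),hi)|cv2.inRange(hsv,lo,(180,hi[1],hi[2]))
    return cv2.inRange(hsv,lo,hi)
def comps(m,amin=30):
    n,l,s,c=cv2.connectedComponentsWithStats(m)
    return [(s[i,4],c[i].round(1),s[i,:4],l==i) for i in range(1,n) if s[i,4]>=amin]
def circ(P,r=None):
    if r: f=lambda v:np.hypot(P[:,0]-v[0],P[:,1]-v[1])-r; v0=P[:,:2].mean(0)
    else: f=lambda v:np.hypot(P[:,0]-v[0],P[:,1]-v[1])-v[2]; v0=np.r_[P[:,:2].mean(0),.05]
    s=least_squares(f,v0,loss='soft_l1',f_scale=.002); return s.x,np.sqrt(np.mean(s.fun**2))
def rect(P):
    (c,(w,h),a)=cv2.minAreaRect((P[:,:2]*1000).astype(np.float32))
    if w>h: w,h,a=h,w,a+90   # a: direction of short side
    return np.array(c).round(1),round(w,1),round(h,1),round((a+90)%180,1)  # long-side direction from world x
def st():
    o=sensors.get_obs(); R=Ro.from_euler('xyz',o['tcp_rot'],degrees=True).as_matrix()
    return o,R
def to(xyz_mm,longdir=None):
    """print shift in tool axes and turn about tool x to make jaw (tool z) along dir (deg), mod 180"""
    o,R=st(); d=np.array(xyz_mm)-o['ee_pos']*1000
    print('t',round(o['time'],2),'tcp',(o['ee_pos']*1000).round(1),'F',o['wrist_force'].round(1),'open',round(o['opening']*1000,1))
    jaw=np.degrees(np.arctan2(R[1,2],R[0,2])); print('jaw dir',round(jaw,1),'tilt',np.degrees(np.arccos(-R[2,0])).round(2),'q6',o['q'][5].round(1))
    print('world delta',d.round(1),'tool shift',(R.T@d).round(1))
    if longdir is not None:
        w=(longdir-jaw+90)%180-90; print('turn about tool x',round(-w,1))
E
python3 - <<'E'
from h import *
for n in("top","side"):
    K,E=cam(n);print(n,-E[:3,:3].T@E[:3,3])
t=cv2.imread('pics/top0.png')[:,:,::-1].copy()
hsv=cv2.cvtColor(t,cv2.COLOR_RGB2HSV)
for p in [(69,257),(160,230),(125,275),(256,182),(245,255),(255,295),(318,215),(372,212),(316,268),(385,255),(85,262),(140,200),(137,209),(81,248)]: print(p,hsv[p[1]-1:p[1]+2,p[0]-1:p[0]+2].reshape(-1,3).tolist()[4:6])
E
python3 -c "
import cv2
for n in('top','side'):
    i=cv2.imread(f'pics/{n}0.png')
    cv2.imwrite(f'pics/{n}0z.png',cv2.resize(i[150:340,40:300] if n=='top' else i[130:380,90:350],None,fx=3 if n=='top' else 2.3,fy=3 if n=='top' else 2.3,interpolation=cv2.INTER_CUBIC))
"
```

```text
top [ 0.39275172 -0.01416952  1.14185116]
side [0.08110534 0.69917107 0.72940811]
(69, 257) [[133, 13, 139], [135, 18, 142]]
(160, 230) [[113, 199, 154], [113, 205, 142]]
(125, 275) [[27, 16, 144], [30, 12, 84]]
(256, 182) [[22, 185, 185], [23, 180, 187]]
(245, 255) [[65, 156, 129], [65, 153, 127]]
(255, 295) [[142, 144, 131], [142, 146, 131]]
(318, 215) [[12, 14, 181], [15, 14, 184]]
(372, 212) [[23, 16, 187], [22, 15, 187]]
(316, 268) [[19, 15, 183], [20, 12, 185]]
(385, 255) [[23, 100, 202], [22, 76, 201]]
(85, 262) [[135, 15, 139], [133, 17, 139]]
(140, 200) [[139, 15, 136], [130, 17, 137]]
(137, 209) [[11, 139, 139], [11, 141, 143]]
(81, 248) [[135, 16, 31], [150, 41, 31]]
```

View pics/top0z.png

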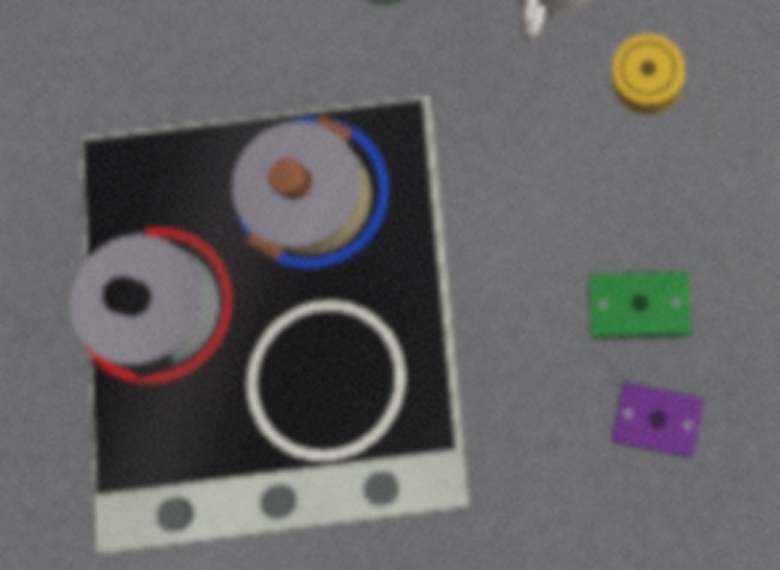

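```bash
cat > det.py <<'E'
from h import *
C=dict(red=((170,90,60),(8,255,255)),blue=((105,120,60),(125,255,255)),white=((0,0,110),(180,60,255)),
 yellow=((15,70,110),(32,255,255)),green=((52,60,60),(85,255,255)),purple=((130,60,60),(160,255,255)),brown=((6,90,80),(16,255,255)))
def contour(m):
    c,_=cv2.findContours(m.astype(np.uint8),cv2.RETR_EXTERNAL,cv2.CHAIN_APPROX_NONE)
    return max(c,key=len)[:,0,:].astype(float)
def run(n,t):
    for c in('yellow','green','purple'):
        for a,ce,b,m in comps(mask(t,*C[c]),40):
            print(n,c,a,ce,b)
            h={'yellow':.04,'green':.03,'purple':.055}[c]
            ct=contour(m); P=cast(n,ct,h); print('   atop',rect(P)); P0=cast(n,ct,.005); print('   tray ',rect(P0),'circ',circ(P0))
E
python3 - <<'E'
from det import *
t=cv2.imread('pics/top0.png')[:,:,::-1].copy(); run('top',t)
s=cv2.imread('pics/side0.png')[:,:,::-1].copy(); 
for n,im in(('top',t),('side',s)):
    rr={}
    for c,box in dict(red=(slice(200,360),slice(60,260)),blue=(slice(175,290),slice(60,225)),white=(slice(240,315),slice(115,181)) if n=='top' else (slice(262,320),slice(212,288))).items():
        m=mask(im,*C[c]); k=np.zeros_like(m); k[box]=m[box]
        m=max(comps(k,20),key=lambda x:x[0])[3]
        y,x=np.nonzero(m); P=cast(n,np.c_[x,y],.025)
        v=circ(P,.0585); print(n,c,len(x),v,circ(P)); rr[c]=v[0]
    print([np.linalg.norm(rr[a]-rr[b]).round(4) for a,b in(('red','blue'),('red','white'),('blue','white'))])
    for a,ce,b,m in comps(mask(im,*C['brown']),15): 
        print(n,'brown',a,ce,b)
    for a,ce,b,m in comps(mask(im,(0,0,0),(180,255,45)),15): print(n,'dark',a,ce,b)
E
```

```text
top yellow 511 [256. 173.] [243 161  26  26]
   atop (array([705.5,   3.3]), 61.6, 62.0, 80.0)
   tray  (array([715.4,   3.8]), 63.5, 64.0, 80.0) circ (array([0.71434291, 0.00364461, 0.03165922]), np.float64(0.001706115823134854))
top yellow 42 [157.9 223. ] [151 214  12  18]
   atop (array([561.3, 227.8]), 10.4, 48.0, 154.7)
   tray  (array([566.6, 235.5]), 10.7, 49.5, 154.7) circ (array([0.58981241, 0.27888776, 0.05105977]), np.float64(0.0017316062652797243))
top yellow 222 [394.9 267.4] [378 251  34  34]
   atop (array([ 500.6, -338.6]), 76.7, 77.8, 94.5)
   tray  (array([ 504. , -348.9]), 79.2, 80.2, 94.5) circ (array([ 0.50432496, -0.34947323,  0.03969778]), np.float64(0.0006373756954514524))
top green 319 [164.6 130.6] [152 118  23  23]
   atop (array([800.7, 243.4]), 52.7, 56.7, 128.4)
   tray  (array([809.9, 249.2]), 53.9, 58.0, 128.4) circ (array([0.81024895, 0.24949632, 0.02719945]), np.float64(0.005145201402710182))
top green 738 [252.8 251.1] [236 240  35  23]
   atop (array([513.4,  -4. ]), 52.4, 80.7, 97.4)
   tray  (array([516.2,  -3.8]), 53.6, 82.6, 97.4) circ (array(
[... 1651 characters left out ...]
 (array([0.48281062, 0.38399176, 0.05907395]), np.float64(0.0029341254003458998))
side blue 1693 (array([1.00013617, 0.22814427]), np.float64(0.024995616864107333)) (array([1.00010101, 0.22846803, 0.05670144]), np.float64(0.025004219373055313))
side white 707 (array([0.43407403, 0.24038635]), np.float64(0.0029406678452522186)) (array([0.43409406, 0.24036027, 0.05871484]), np.float64(0.0029363309717119154))
[np.float64(0.5408), np.float64(0.152), np.float64(0.5662)]
side brown 43 [324.4 181.6] [315 172  23  23]
side brown 51 [339.  190.2] [325 177  25  24]
side brown 191 [185.1 243.2] [179 235  13  18]
side brown 76 [196.4 268.9] [190 265  14   9]
side dark 119 [182.3 305.6] [176 300  14  12]
```

```bash
python3 - <<'E'
from det import *
t=cv2.imread('pics/top0.png')[:,:,::-1].copy();s=cv2.imread('pics/side0.png')[:,:,::-1].copy()
for nm,a,b in(('grey',(81.6,248.4),(182.3,305.6)),('cream',(136.2,209),(185.1,243.2))):
    for z in(.095,.1,.105,.11): print(nm,z,cast('top',a,z)[0,:2].round(4),cast('side',b,z)[0,:2].round(4))
w=mask(t,*C['white']);k=np.zeros_like(w);k[245:306,118:181]=w[245:306,118:181]
m=max([c for c in comps(k,20)],key=lambda x:x[0])[3];y,x=np.nonzero(m)
P=cast('top',np.c_[x,y],.025);P=P[np.hypot(P[:,0]-.434,P[:,1]-.240)<.066];print('white top',circ(P,.0585))
# tray region outlines
for n,im in(('top',t),('side',s)):
    roi=np.zeros(im.shape[:2],np.uint8); 
    cr=np.array([[301,197],[416,193],[428,294],[308,300]]) if n=='top' else np.array([[265,178],[309,138],[378,153],[347,203]])
    cv2.fillConvexPoly(roi,cr,255); roi=cv2.erode(roi,np.ones((5,5)))
    for c,lo,hi in(('purple',(125,25,50),(165,255,255)),('green',(45,25,50),(85,255,255)),('yellow',(20,45,50),(38,255,255))):
        m=mask(im,lo,hi)&roi
        q=max(comps(m,20),key=lambda x:x[0]); ct=contour(q[3]); P=cast(n,ct,.005)
        print(n,c,q[0],q[1],rect(P),circ(P) if c=='yellow' else '')
        # inner contour
        ff=255-(q[3]*255).astype(np.uint8); cs=[z for z in comps(ff,50) if z[0]<3000]
        for z in cs: print('   inner',rect(cast(n,contour(z[3]),.005)))
    c=[z for z in comps(mask(im,(0,0,150),(180,40,255)),3000)]
    for z in c: print('tray',z[0],rect(cast(n,contour(z[3]),.005)))
E
```

```text
grey 0.095 [0.4823 0.3797] [0.4758 0.3845]
grey 0.1 [0.4819 0.3778] [0.4727 0.387 ]
grey 0.105 [0.4814 0.376 ] [0.4696 0.3895]
grey 0.11 [0.481  0.3741] [0.4664 0.392 ]
cream 0.095 [0.5817 0.269 ] [0.5823 0.2663]
cream 0.1 [0.5808 0.2677] [0.5783 0.2697]
cream 0.105 [0.5799 0.2663] [0.5744 0.2731]
cream 0.11 [0.579 0.265] [0.5704 0.2765]
white top (array([0.43550226, 0.23821355]), np.float64(0.0027485284214518457))
top purple 243 [332.5 221.5] (array([ 604.6, -194.7]), 67.4, 85.4, 97.6) 
   inner (array([ 604.5, -194.7]), 56.6, 74.6, 97.7)
top green 390 [388.8 218.8] (array([ 622.7, -333. ]), 73.8, 103.9, 97.7) 
   inner (array([ 622.8, -333.5]), 58.3, 89.0, 97.7)
top yellow 331 [394.9 267.4] (array([ 504.2, -349.6]), 81.7, 83.0, 67.1) (array([ 0.50421586, -0.34934842,  0.0408752 ]), np.float64(0.0007239152368258555))
   inner (array([ 503.9, -348.9]), 64.8, 65.9, 94.5)
tray 8420 (array([ 553.7, -272.6]), 250.9, 289.5, 97.7)
side purple 104 [293.2 173.8] (array([ 601.6, -191.4]), 66.4, 85.2, 97.4) 
side green 146 [312.7 151.8] (array([ 618.7, -329.7]), 73.2, 105.2, 96.2) 
side yellow 122 [348.7 161.1] (array([ 501.9, -344.8]), 80.4, 83.3, 115.4) (array([ 0.50116574, -0.34555842,  0.04004466]), np.float64(0.0013697520329756143))
   inner (array([ 500. , -344.2]), 59.8, 65.5, 36.5)
tray 69196 (array([ 786.5, -979.9]), 1019.6, 2952.9, 105.6)
```

```bash
python3 - <<'E'
from det import *
to((483,382,200),None)
o,R=st();print(R.round(3))
s=cv2.imread('pics/side0.png')[:,:,::-1].copy()
m=mask(s,*C['blue']);k=np.zeros_like(m);k[245:290,155:220]=m[245:290,155:220]
y,x=np.nonzero(k);P=cast('side',np.c_[x,y],.025);print('blue side',circ(P,.0585))
run('side',s)
E
```

```text
t 0.1 tcp [ 146.5 -529.9  230.6] F [-0.7 -0.4  0.7] open 85.4
jaw dir -74.5 tilt 0.07 q6 90.0
world delta [336.5 911.9 -30.6] tool shift [  31.6  567.4 -789.2]
[[-0.     0.964  0.267]
 [ 0.001  0.267 -0.964]
 [-1.    -0.    -0.001]]
blue side (array([0.58343593, 0.27036529]), np.float64(0.002781312939851368))
side yellow 84 [349.  161.3] [336 154  27  15]
   atop (array([ 481.4, -296.2]), 72.6, 75.6, 36.5)
   tray  (array([ 501.7, -346.7]), 76.3, 79.4, 36.5) circ (array([ 0.50105213, -0.3454934 ,  0.03873049]), np.float64(0.0013359481098644804))
side yellow 488 [222.5 189.8] [211 178  23  25]
   atop (array([687.6,  25.9]), 58.8, 104.6, 128.8)
   tray  (array([718.4,  -8.3]), 61.8, 109.9, 128.8) circ (array([ 0.71794231, -0.01069687,  0.04753184]), np.float64(0.009682607772002068))
side green 489 [132.4 203.1] [120 190  26  26]
   atop (array([847. , 193.9]), 60.7, 103.5, 148.6)
   tray  (array([874.4, 175.8]), 62.8, 107.2, 148.6) circ (array([0.86997566, 0.17840734, 0.04245291]), np.float64(0.00844587217760524))
side green 632 [282.6 217.5] [268 202  31  32]
   atop (array([504.7,  12. ]), 59.9, 105.2, 96.8)
   tray  (array([519.8, -12.5]), 62.0, 109.0, 96.8) circ (array([ 0.51866507, -0.01297364,  0.04901663]), np.float64(0.010015862698361673))
side green 84 [138.9 233.7] [127 227  23  11]
   atop (array([745.2, 262.2]), 26.1, 52.1, 56.3)
   tray  (array([768.9, 246.6]), 27.0, 53.9, 56.3) circ (array([0.78231963, 0.23698468, 0.02627649]), np.float64(0.004376379955150283))
side purple 763 [318.6 223.4] [304 206  31  36]
   atop (array([410.5,   3.3]), 72.2, 108.4, 84.0)
   tray  (array([434.9, -48.3]), 77.5, 116.5, 84.0) circ (array([ 0.43380727, -0.0486407 ,  0.04995111]), np.float64(0.010720614960088925))
```

Emit:
{"op": "carry_out", "data": {"increments": [[-6.5,0,0,0,62,4,100],[-6.5,0,0,0,62,4,100],[-6.5,0,0,0,62,4,100],[-6.5,0,0,0,62,4,100],[-6.5,0,0,0,62,4,100],[-6.5,0,0,0,62,4,100],[-6.5,0,0,0,62,4,100],[-6.5,0,0,0,62,4,100],[-6.5,0,0,0,62,4,100],[-6.5,0,0,0,62,4,100],[-6.5,0,0,0,62,4,100],[-6.5,0,0,0,62,4,100]], "squeeze": 40}}

```text
time: 1.6
ee_pos: [0.6126, -0.0195, 0.2305]
tcp_rot: [175.4, 89.9, 179.1]
wrist_force: [0.2, -0.2, 0.6]
opening: 0.0855
```

```bash
python3 -c "
from h import *
to((483,382,150),38)"
```

```text
t 1.6 tcp [612.6 -19.5 230.5] F [ 0.2 -0.2  0.6] open 85.5
jaw dir 3.7 tilt 0.06 q6 84.5
world delta [-129.6  401.5  -80.5] tool shift [  80.6  408.9 -103.6]
turn about tool x -34.3
```

Emit:
{"op": "carry_out", "data": {"increments": [[0,0,0,10,51,-13,100],[0,0,0,10,51,-13,100],[0,0,0,10,51,-13,100],[0,0,0,10,51,-13,100],[0,0,0,10,51,-13,100],[0,0,0,10,51,-13,100],[0,0,0,10,51,-13,100],[0,0,0,10,51,-13,100],[0,0,0,0,0,0,100],[0,0,0,0,0,0,100]]}}

```text
time: 2.85
ee_pos: [0.4838, 0.3793, 0.151]
tcp_rot: [-128.2, 90.0, -124.8]
wrist_force: [0.1, -0.8, 0.8]
opening: 0.0852
```

```bash
python3 -c "
from h import *
to((483,381,90),None)
for n in('top','side'): cv2.imwrite(f'pics/{n}1.png',vision.camera(n)[:,:,::-1])
a=cv2.imread('pics/top1.png')[150:340,40:300];b=cv2.imread('pics/side1.png')[190:380,90:350]
cv2.imwrite('pics/c1.png',cv2.resize(cv2.vconcat([a,b]),None,fx=1.55,fy=1.55))
"
```

```text
t 2.85 tcp [483.8 379.3 151. ] F [ 0.1 -0.8  0.8] open 85.2
jaw dir 3.5 tilt 0.05 q6 124.6
world delta [ -0.8   1.7 -61. ] tool shift [61.   1.8 -0.7]
```

View pics/c1.png

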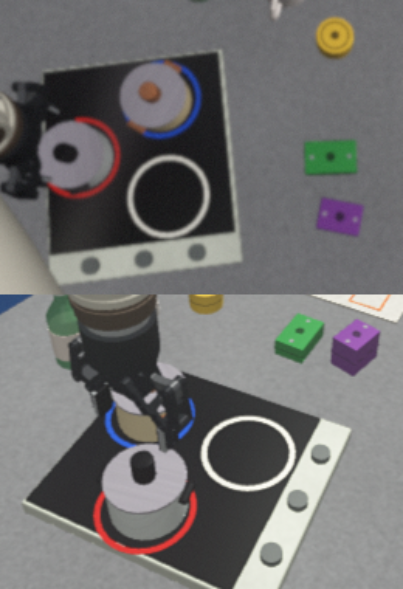

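```bash
python3 -c "
from h import *
P=np.array([[.4838,.3793,.16]]);j=np.array([np.cos(.061),np.sin(.061),0])*.05
for n in('top','side'): print(n,proj(n,np.r_[P,P+j,P-j]).round(0).tolist(), proj(n,[[.483,.382,.115],[.483,.382,.083]]).round(1).tolist())
"
```

```text
top [[71.0, 244.0], [73.0, 221.0], [68.0, 268.0]] [[77.4, 247.0], [82.5, 248.6]]
side [[177.0, 277.0], [156.0, 266.0], [200.0, 290.0]] [[179.2, 295.6], [181.1, 306.9]]
```

```bash
python3 -c "
import cv2
a=cv2.imread('pics/top1.png')[190:290,30:150];b=cv2.imread('pics/side1.png')[190:330,90:250]
cv2.imwrite('pics/d1a.png',cv2.resize(a,None,fx=5,fy=5,interpolation=2))
cv2.imwrite('pics/d1b.png',cv2.resize(b,None,fx=4,fy=4,interpolation=2))
"
```

```text
(no output)
```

View pics/d1a.png

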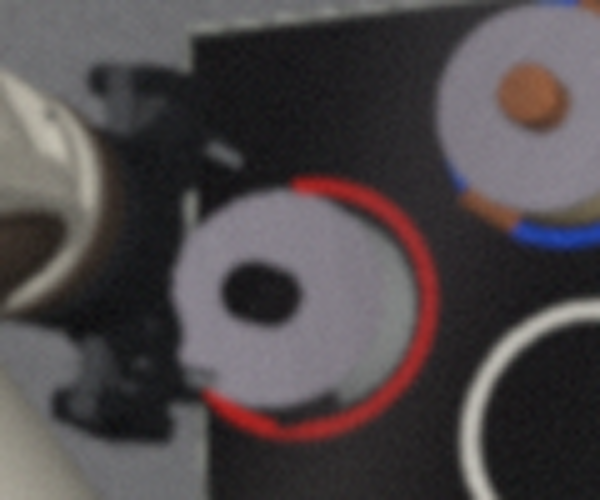

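View pics/d1b.png

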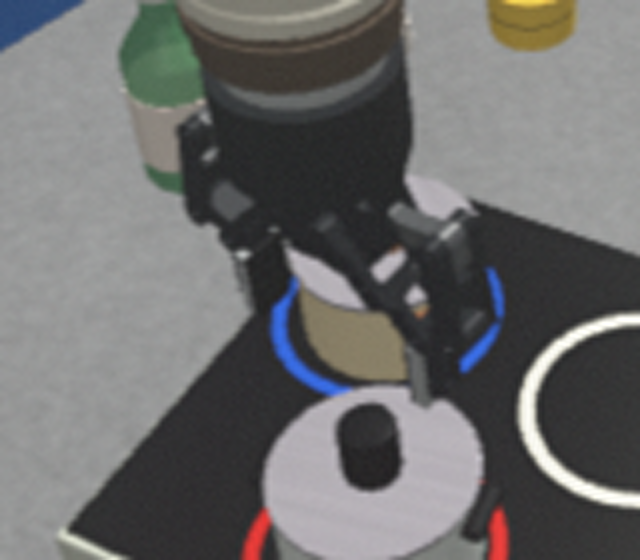

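Emit:
{"op": "carry_out", "data": {"increments": [[0,0,0,20,0,0,100],[0,0,0,20,0,0,100],[0,0,0,15,0,0,100],[0,0,0,5,0,0,100],[0,0,0,0,0,0,100],[0,0,0,0,0,0,0],[0,0,0,0,0,0,0],[0,0,0,0,0,0,0],[0,0,0,0,0,0,0],[0,0,0,0,0,0,0],[0,0,0,0,0,0,0]], "squeeze": 40}}

```text
time: 4.32
ee_pos: [0.4841, 0.3797, 0.0918]
tcp_rot: [41.3, 90.0, 44.8]
wrist_force: [-1.0, -0.2, 5.3]
opening: 0.0269
```

```bash
python3 -c "
from h import *
to((434.8,239.3,91),None)
"
```

```text
t 4.33 tcp [484.1 379.7  91.8] F [-1.  -0.2  5.3] open 26.9
jaw dir 3.5 tilt 0.04 q6 124.6
world delta [ -49.3 -140.4   -0.8] tool shift [   0.7 -137.1  -57.7]
```

Emit:
{"op": "carry_out", "data": {"increments": [[0,0,0,0,-7,-3,0],[0,0,0,0,-14,-6,0],[0,0,0,0,-14,-6,0],[0,0,0,0,-14,-6,0],[0,0,0,0,-14,-6,0],[0,0,0,0,-14,-6,0],[0,0,0,0,-14,-6,0],[0,0,0,0,-14,-6,0],[0,0,0,0,-14,-6,0],[0,0,0,0,-12,-5,0],[0,0,0,0,-6,-2,0],[0,0,0,0,0,0,0]]}}

```text
time: 5.82
ee_pos: [0.434, 0.2381, 0.0917]
tcp_rot: [-71.3, 89.9, -67.9]
wrist_force: [-1.0, -2.8, 7.9]
opening: 0.0271
```

```bash
python3 -c "
from h import *
to((434.8,239.3,91),None)
for n in('top','side'): cv2.imwrite(f'pics/{n}2.png',vision.camera(n)[:,:,::-1])
a=cv2.imread('pics/top2.png')[180:320,60:220];b=cv2.imread('pics/side2.png')[190:380,110:310]
cv2.imwrite('pics/d2a.png',cv2.resize(a,None,fx=4,fy=4,interpolation=2))
cv2.imwrite('pics/d2b.png',cv2.resize(b,None,fx=3,fy=3,interpolation=2))
"
```

```text
t 5.83 tcp [434.  238.1  91.7] F [-1.  -2.8  7.9] open 27.1
jaw dir 3.4 tilt 0.05 q6 115.4
world delta [ 0.8  1.2 -0.7] tool shift [0.7 1.1 0.8]
```

View pics/d2a.png

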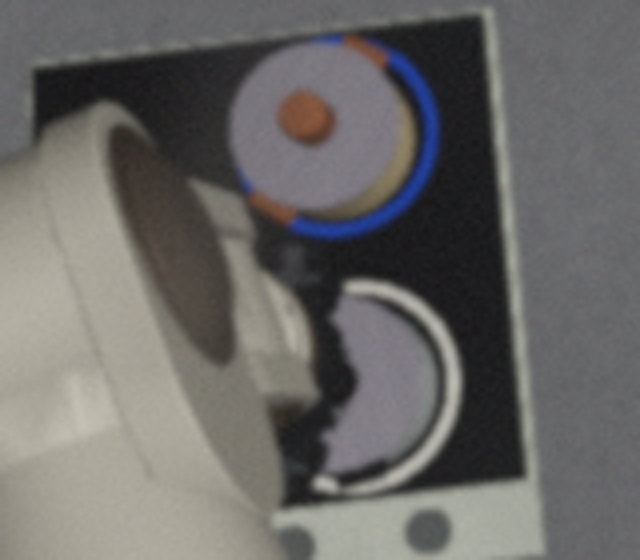

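View pics/d2b.png

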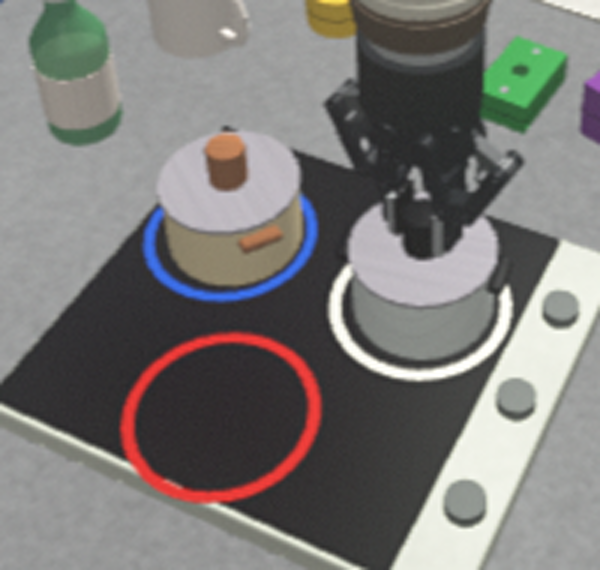

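Emit:
{"op": "carry_out", "data": {"increments": [[0,0,0,0,0,0,100],[0,0,0,0,0,0,100],[0,0,0,0,0,0,100],[0,0,0,0,0,0,100],[0,0,0,-20,0,0,100],[0,0,0,-40,0,0,100],[0,0,0,0,20,20,100],[0,0,0,0,0,32,100],[0,0,0,0,0,32,100],[0,0,0,0,0,32,100],[0,0,0,0,0,32,100],[0,0,0,0,0,0,100]]}}

```text
time: 7.42
ee_pos: [0.5821, 0.2679, 0.1499]
tcp_rot: [-154.6, 89.9, -151.2]
wrist_force: [-0.3, 0.0, 0.2]
opening: 0.0856
```

```bash
python3 -c "
from det import *
to((581,268.5,91),None)
s=cv2.imread('pics/side2.png')[:,:,::-1].copy()
m=mask(s,*C['red']);k=np.zeros_like(m);k[295:365,145:222]=m[295:365,145:222]
y,x=np.nonzero(k);print(circ(cast('side',np.c_[x,y],.025),.0585))
"
```

```text
t 7.42 tcp [582.1 267.9 149.9] F [-0.3  0.   0.2] open 85.6
jaw dir 3.4 tilt 0.08 q6 111.3
world delta [ -1.1   0.6 -58.9] tool shift [58.9  0.7 -1. ]
(array([0.4825653 , 0.38444495]), np.float64(0.0031495022628418934))
```

Emit:
{"op": "carry_out", "data": {"increments": [[0,0,0,20,0,0,100],[0,0,0,20,0,0,100],[0,0,0,15,0,0,100],[0,0,0,4,0,0,100],[0,0,0,0,0,0,100],[0,0,0,0,0,0,0],[0,0,0,0,0,0,0],[0,0,0,0,0,0,0],[0,0,0,0,0,0,0],[0,0,0,0,0,0,0],[0,0,0,0,0,0,0]]}}

```text
time: 8.8
ee_pos: [0.581, 0.2682, 0.0927]
tcp_rot: [24.3, 90.0, 27.8]
wrist_force: [-0.5, -0.5, 4.3]
opening: 0.0267
```

```bash
python3 -c "
from h import *
to((483,383,91),None)
"
```

```text
t 8.8 tcp [581.  268.2  92.7] F [-0.5 -0.5  4.3] open 26.7
jaw dir 3.5 tilt 0.04 q6 111.3
world delta [-98.  114.8  -1.7] tool shift [  1.7 120.5 -90.9]
```

Emit:
{"op": "carry_out", "data": {"increments": [[0,0,0,0,6,-5,0],[0,0,0,0,13,-10,0],[0,0,0,0,13,-10,0],[0,0,0,0,13,-10,0],[0,0,0,0,13,-10,0],[0,0,0,0,13,-10,0],[0,0,0,0,13,-10,0],[0,0,0,0,13,-10,0],[0,0,0,0,13,-10,0],[0,0,0,0,7,-4,0],[0,0,0,0,4,-2,0],[0,0,0,0,0,0,0]]}}

```text
time: 10.3
ee_pos: [0.4825, 0.3841, 0.0928]
tcp_rot: [63.6, 89.9, 67.1]
wrist_force: [-1.6, 0.7, 5.8]
opening: 0.0269
```

```bash
python3 -c "
from h import *
to((483,383,91),None)
"
```

```text
t 10.3 tcp [482.5 384.1  92.8] F [-1.6  0.7  5.8] open 26.9
jaw dir 3.5 tilt 0.05 q6 125.0
world delta [ 0.5 -1.1 -1.8] tool shift [ 1.7 -1.1  0.5]
```

Emit:
{"op": "carry_out", "data": {"increments": [[0,0,0,0,0,0,100],[0,0,0,0,0,0,100],[0,0,0,0,0,0,100],[0,0,0,0,0,0,100],[0,0,0,-20,0,0,100],[0,0,0,-40,0,0,100],[0,0,0,0,-29,-12,100],[0,0,0,0,-28,-11,100],[0,0,0,0,-28,-11,100],[0,0,0,0,-29,-12,100],[0,0,0,0,-29,-11,100],[0,0,0,0,0,0,100]]}}

```text
time: 11.8
ee_pos: [0.4342, 0.236, 0.1528]
tcp_rot: [16.6, 90.0, 20.0]
wrist_force: [1.2, 0.6, -0.5]
opening: 0.0856
```

```bash
python3 -c "
from h import *
to((434.5,238.5,91),None)
cv2.imwrite('pics/side3.png',vision.camera('side')[:,:,::-1])
b=cv2.imread('pics/side3.png')[190:380,110:310]
cv2.imwrite('pics/d3b.png',cv2.resize(b,None,fx=3,fy=3,interpolation=2))
"
```

```text
t 11.8 tcp [434.2 236.  152.8] F [ 1.2  0.6 -0.5] open 85.6
jaw dir 3.4 tilt 0.04 q6 115.2
world delta [  0.3   2.5 -61.8] tool shift [61.8  2.4  0.4]
```

View pics/d3b.png

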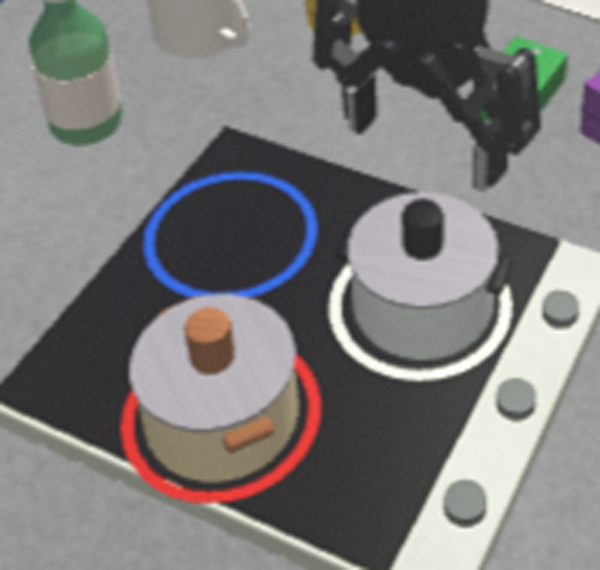

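Emit:
{"op": "carry_out", "data": {"increments": [[0,0,0,20,2,0,100],[0,0,0,20,0,0,100],[0,0,0,15,0,0,100],[0,0,0,6,0,0,100],[0,0,0,0,0,0,100],[0,0,0,0,0,0,0],[0,0,0,0,0,0,0],[0,0,0,0,0,0,0],[0,0,0,0,0,0,0],[0,0,0,0,0,0,0],[0,0,0,0,0,0,0]]}}

```text
time: 13.22
ee_pos: [0.4344, 0.2393, 0.0918]
tcp_rot: [29.3, 90.0, 32.8]
wrist_force: [-1.7, 0.5, 6.0]
opening: 0.0268
```

```bash
python3 -c "
from det import *
to((584,269.5,91),None)
s=cv2.imread('pics/side3.png')[:,:,::-1].copy()
m=mask(s,*C['blue']);k=np.zeros_like(m);k[240:295,150:225]=m[240:295,150:225]
y,x=np.nonzero(k);print(circ(cast('side',np.c_[x,y],.025),.0585))
"
```

```text
t 13.22 tcp [434.4 239.3  91.8] F [-1.7  0.5  6. ] open 26.8
jaw dir 3.5 tilt 0.04 q6 115.4
world delta [149.6  30.2  -0.8] tool shift [  0.9  21.1 151.1]
(array([0.58356594, 0.27042759]), np.float64(0.0029676912766829033))
```

Emit:
{"op": "carry_out", "data": {"increments": [[0,0,0,0,1,8,0],[0,0,0,0,2,16,0],[0,0,0,0,2,16,0],[0,0,0,0,2,16,0],[0,0,0,0,3,16,0],[0,0,0,0,2,16,0],[0,0,0,0,2,16,0],[0,0,0,0,2,16,0],[0,0,0,0,2,15,0],[0,0,0,0,2,10,0],[0,0,0,0,1,6,0],[0,0,0,0,0,0,0]]}}

```text
time: 14.72
ee_pos: [0.5846, 0.2696, 0.0918]
tcp_rot: [21.7, 89.9, 25.1]
wrist_force: [1.5, 0.5, 5.5]
opening: 0.0267
```

Emit:
{"op": "carry_out", "data": {"increments": [[0,0,0,0,0,0,0],[0,0,0,0,0,0,100],[0,0,0,0,0,0,100],[0,0,0,0,0,0,100],[0,0,0,0,0,0,100],[0,0,0,-30,0,0,100],[0,0,0,-50,0,0,100],[0,0,0,-10,-50,0,100],[0,0,0,0,-60,0,100],[0,0,0,0,-60,0,100],[0,0,0,0,-60,0,100],[0,0,0,0,0,0,100]]}}

```text
time: 16.23
ee_pos: [0.5977, 0.0359, 0.1814]
tcp_rot: [-74.1, 90.0, -71.0]
wrist_force: [-0.4, 0.8, -0.7]
opening: 0.0852
```

```bash
python3 -c "
from det import *
to((515,-4,150),7.4)
for n in('top','side'): cv2.imwrite(f'pics/{n}4.png',vision.camera(n)[:,:,::-1])
a=cv2.imread('pics/top4.png')[150:340,40:300];b=cv2.imread('pics/side4.png')[190:380,90:350]
cv2.imwrite('pics/d4.png',cv2.resize(cv2.hconcat([a,b]),None,fx=1.53,fy=1.53))
t=cv2.imread('pics/top4.png')[:,:,::-1].copy()
run('top',t)
"
```

```text
t 16.23 tcp [597.7  35.9 181.4] F [-0.4  0.8 -0.7] open 85.2
jaw dir 3.2 tilt 0.03 q6 90.3
world delta [-82.7 -39.9 -31.4] tool shift [ 31.4 -35.2 -84.8]
turn about tool x -4.2
top yellow 231 [395.  267.4] [378 251  34  34]
   atop (array([ 500.6, -338.7]), 76.7, 77.9, 94.5)
   tray  (array([ 504., -349.]), 79.2, 80.4, 94.5) circ (array([ 0.50438781, -0.3494854 ,  0.03977079]), np.float64(0.0006317879083842475))
top green 284 [164.7 130.6] [154 118  20  23]
   atop (array([800.4, 239.1]), 44.5, 57.7, 147.9)
   tray  (array([809.6, 244.8]), 45.5, 59.0, 147.9) circ (array([0.80825785, 0.24842402, 0.02466401]), np.float64(0.005228279884116576))
```

View pics/d4.png

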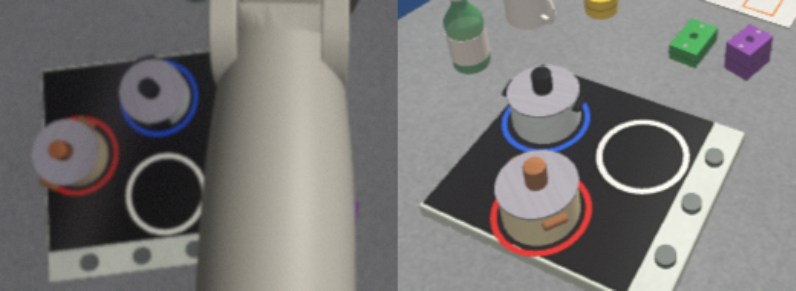

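Emit:
{"op": "carry_out", "data": {"increments": [[0,0,0,10,-12,-29,80],[0,0,0,30,-12,-29,80],[0,0,0,30,-11,-29,80],[-4,0,0,0,0,0,80],[0,0,0,0,0,0,80],[0,0,0,0,0,0,80]]}}

```text
time: 17.08
ee_pos: [0.5136, 0.0004, 0.1119]
tcp_rot: [-4.5, 89.9, 2.9]
wrist_force: [0.4, -0.1, -0.5]
opening: 0.0682
```

```bash
python3 -c "
from det import *
to((513,-3.5,8),7.4)
for n in('side',): cv2.imwrite(f'pics/{n}5.png',vision.camera(n)[:,:,::-1])
b=cv2.imread('pics/side5.png')[130:280,210:370]
cv2.imwrite('pics/d5.png',cv2.resize(b,None,fx=4,fy=4,interpolation=2))
"
```

```text
t 17.07 tcp [5.136e+02 4.000e-01 1.119e+02] F [ 0.4 -0.1 -0.5] open 68.2
jaw dir 7.5 tilt 0.06 q6 82.6
world delta [  -0.6   -3.9 -103.9] tool shift [103.9  -3.8  -1.2]
turn about tool x 0.1
```

View pics/d5.png

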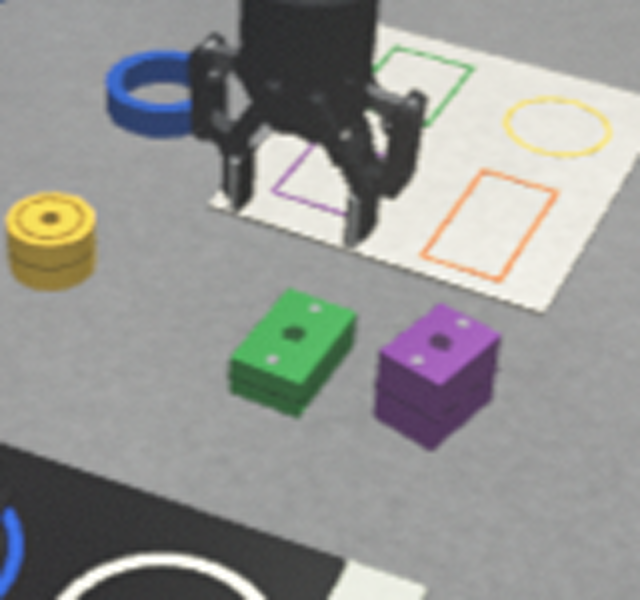

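```bash
python3 -c "
from det import *
print(cast('side',(283.5,213.2),.03)[0],cast('side',(210+440/4,130+342/4),.055)[0],cast('side',(210+50/4,130+217/4),.04)[0])
"
```

```text
[ 0.5105907  -0.00084691  0.03      ] [ 0.42060007 -0.02057776  0.055     ] [0.70117833 0.00685161 0.04      ]
```

Emit:
{"op": "carry_out", "data": {"increments": [[0,0,0,35,-2,0,80],[0,0,0,35,-1,0,80],[0,0,0,25,0,0,80],[0,0,0,9,0,0,80],[0,0,0,0,0,0,80],[0,0,0,0,0,0,0],[0,0,0,0,0,0,0],[0,0,0,0,0,0,0],[0,0,0,0,0,0,0],[0,0,0,0,0,0,0]], "squeeze": 50}}

```text
time: 18.38
ee_pos: [0.5143, -0.0034, 0.0089]
tcp_rot: [-5.2, 89.9, 2.2]
wrist_force: [-0.7, -0.0, 7.7]
opening: 0.049
```

```bash
python3 -c "
from det import *
to((621.5,-332,55),7.6)
"
```

```text
t 18.38 tcp [514.3  -3.4   8.9] F [-0.7 -0.   7.7] open 49.0
jaw dir 7.5 tilt 0.15 q6 82.2
world delta [ 107.2 -328.6   46.1] tool shift [ -45.9 -339.8   63.7]
turn about tool x -0.1
```

Emit:
{"op": "carry_out", "data": {"increments": [[0,0,0,-15,0,0,0],[0,0,0,-15,0,0,0],[0,0,0,0,-42,8,0],[0,0,0,0,-42,8,0],[0,0,0,0,-43,8,0],[0,0,0,0,-43,8,0],[0,0,0,0,-43,8,0],[0,0,0,0,-43,8,0],[0,0,0,0,-42,8,0],[0,0,0,0,-42,8,0],[0,0,0,0,0,0,0]]}}

```text
time: 19.75
ee_pos: [0.6211, -0.335, 0.0374]
tcp_rot: [-77.2, 90.0, -69.9]
wrist_force: [0.3, 0.2, -1.4]
opening: 0.0485
```

```bash
python3 -c "
from det import *
to((621.5,-332,15),7.6)
for n in('top','side'): cv2.imwrite(f'pics/{n}6.png',vision.camera(n)[:,:,::-1])
a=cv2.imread('pics/top6.png')[180:310,230:440];b=cv2.imread('pics/side6.png')[110:240,210:420]
cv2.imwrite('pics/d6.png',cv2.resize(cv2.vconcat([a,b]),None,fx=2.3,fy=2.3,interpolation=2))
"
```

```text
t 19.75 tcp [ 621.1 -335.    37.4] F [ 0.3  0.2 -1.4] open 48.5
jaw dir 7.3 tilt 0.03 q6 54.4
world delta [  0.4   3.  -22.4] tool shift [22.4  3.   0.7]
turn about tool x -0.3
```

View pics/d6.png

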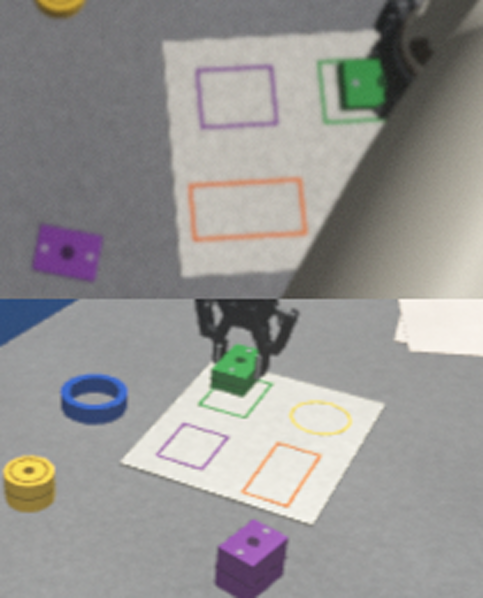

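Emit:
{"op": "carry_out", "data": {"increments": [[0,0,0,10,3,0,0],[0,0,0,8,0,0,0],[0,0,0,4,0,0,0],[0,0,0,0,0,0,0]]}}

```text
time: 20.35
ee_pos: [0.6203, -0.3289, 0.0149]
tcp_rot: [142.5, 90.0, 150.0]
wrist_force: [0.2, 0.8, -1.2]
opening: 0.0486
```

```bash
python3 -c "
from det import *
to((621.5,-332,15),7.6)
cv2.imwrite('pics/side7.png',vision.camera('side')[:,:,::-1])
b=cv2.imread('pics/side7.png')[110:240,210:420]
cv2.imwrite('pics/d7.png',cv2.resize(b,None,fx=3.5,fy=3.5,interpolation=2))
"
```

```text
t 20.35 tcp [ 620.3 -328.9   14.9] F [ 0.2  0.8 -1.2] open 48.6
jaw dir 7.5 tilt 0.03 q6 54.6
world delta [ 1.2 -3.1  0.1] tool shift [-0.1 -3.3  0.7]
turn about tool x -0.1
```

View pics/d7.png

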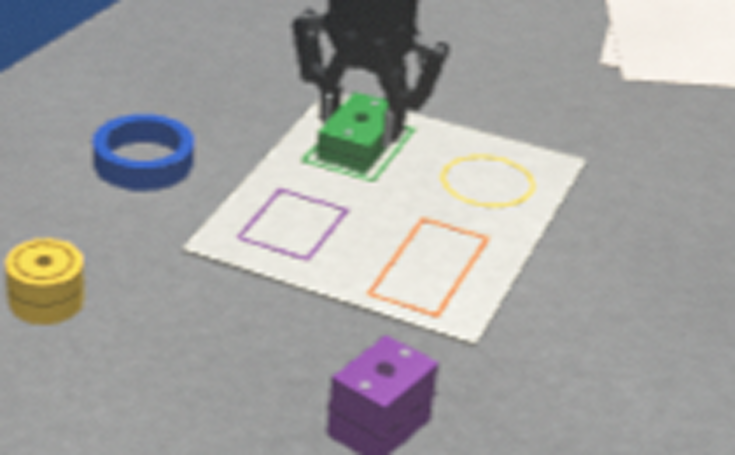

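Emit:
{"op": "carry_out", "data": {"increments": [[0,0,0,1,-2,1,0],[0,0,0,0,0,0,0],[0,0,0,0,0,0,85],[0,0,0,0,0,0,85],[0,0,0,0,0,0,85],[0,0,0,-20,0,0,85],[0,0,0,-40,0,0,85],[0,0,0,-40,30,-30,85],[0,0,0,0,55,-40,85],[0,0,0,0,55,-40,85],[0,0,0,0,55,-40,85],[0,0,0,0,0,0,85]]}}

```text
time: 21.9
ee_pos: [0.4567, -0.167, 0.1161]
tcp_rot: [-16.6, 89.9, -9.0]
wrist_force: [1.1, -0.6, 0.3]
opening: 0.0724
```

```bash
python3 -c "
from det import *
to((424,-25,90),-6.7)
for n in('top','side'): cv2.imwrite(f'pics/{n}8.png',vision.camera(n)[:,:,::-1])
a=cv2.imread('pics/top8.png')[180:310,230:440];b=cv2.imread('pics/side8.png')[110:240,210:420]
cv2.imwrite('pics/d8.png',cv2.resize(cv2.vconcat([a,b]),None,fx=2.3,fy=2.3,interpolation=2))
"
```

```text
t 21.9 tcp [ 456.7 -167.   116.1] F [ 1.1 -0.6  0.3] open 72.4
jaw dir 7.6 tilt 0.07 q6 62.3
world delta [-32.7 142.  -26.1] tool shift [ 26.  145.  -13.7]
turn about tool x 14.3
```

View pics/d8.png

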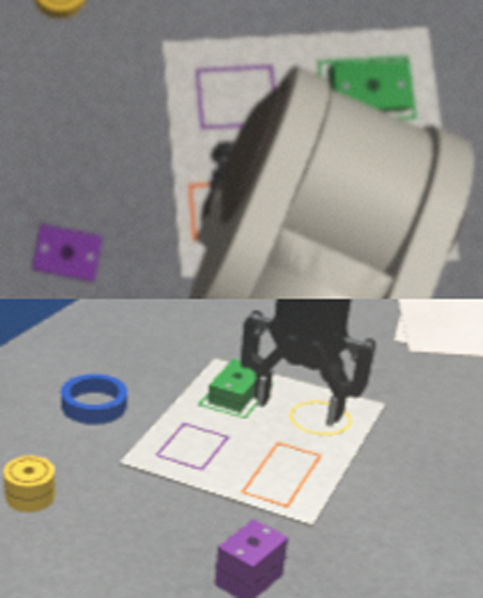

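Emit:
{"op": "carry_out", "data": {"increments": [[0,0,0,8,48,-5,85],[0,0,0,9,48,-5,85],[0,0,0,9,49,-5,85],[7,0,0,0,0,0,85],[7,0,0,0,0,0,85],[0,0,0,0,0,0,85],[0,0,0,0,0,0,85]]}}

```text
time: 22.88
ee_pos: [0.4261, -0.0278, 0.0886]
tcp_rot: [4.5, 90.0, -1.9]
wrist_force: [-0.4, 0.7, -0.7]
opening: 0.0726
```

```bash
python3 -c "
from det import *
to((423,-24,20),-6.7)
cv2.imwrite('pics/side9.png',vision.camera('side')[:,:,::-1])
b=cv2.imread('pics/side9.png')[110:260,210:420]
cv2.imwrite('pics/d9.png',cv2.resize(b,None,fx=3.5,fy=3.5,interpolation=2))
"
```

```text
t 22.88 tcp [426.1 -27.8  88.6] F [-0.4  0.7 -0.7] open 72.6
jaw dir -6.4 tilt 0.02 q6 92.7
world delta [ -3.1   3.8 -68.6] tool shift [68.6  3.4 -3.5]
turn about tool x 0.3
```

View pics/d9.png

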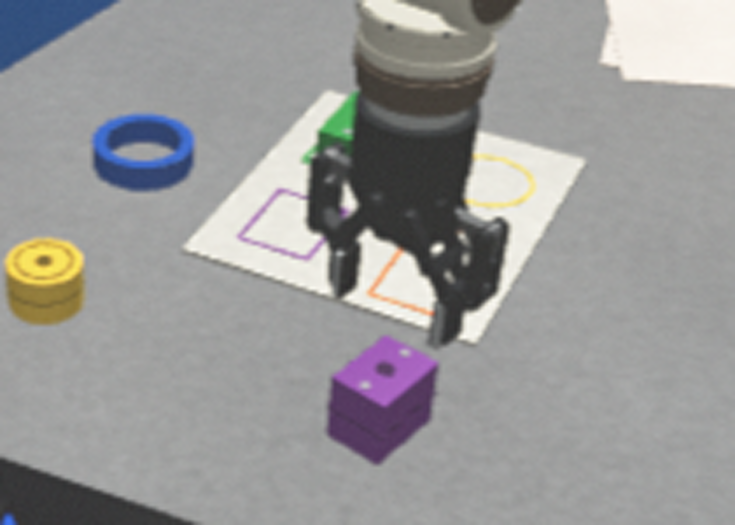

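Emit:
{"op": "carry_out", "data": {"increments": [[0,0,0,15,3,-3,85],[0,0,0,20,0,0,85],[0,0,0,20,0,0,85],[0,0,0,13,0,0,85],[0,0,0,0,0,0,85],[0,0,0,0,0,0,0],[0,0,0,0,0,0,0],[0,0,0,0,0,0,0],[0,0,0,0,0,0,0],[0,0,0,0,0,0,0]]}}

```text
time: 24.18
ee_pos: [0.4235, -0.0241, 0.0212]
tcp_rot: [4.7, 89.9, -1.9]
wrist_force: [0.2, 0.2, 6.3]
opening: 0.0452
```

```bash
python3 -c "
from det import *
to((603,-193,60),7.6)
"
```

```text
t 24.18 tcp [423.5 -24.1  21.2] F [0.2 0.2 6.3] open 45.2
jaw dir -6.5 tilt 0.1 q6 93.3
world delta [ 179.5 -168.9   38.8] tool shift [ -38.4 -147.3  197.7]
turn about tool x -14.1
```

Emit:
{"op": "carry_out", "data": {"increments": [[0,0,0,-12,0,0,0],[0,0,0,-15,0,0,0],[0,0,0,0,-24,33,0],[0,0,0,0,-25,33,0],[0,0,0,0,-25,33,0],[0,0,0,0,-25,33,0],[0,0,0,0,-24,33,0],[0,0,0,0,-24,33,0],[-7,0,0,0,0,0,0],[-7,0,0,0,0,0,0],[0,0,0,0,0,0,0]]}}

```text
time: 25.55
ee_pos: [0.6029, -0.1928, 0.0478]
tcp_rot: [108.3, 90.0, 115.7]
wrist_force: [-0.4, -0.3, -1.2]
opening: 0.0456
```

```bash
python3 -c "
from det import *
to((603,-193,26.5),7.6)
for n in('top','side'): cv2.imwrite(f'pics/{n}10.png',vision.camera(n)[:,:,::-1])
a=cv2.imread('pics/top10.png')[180:310,230:440];b=cv2.imread('pics/side10.png')[110:240,210:420]
cv2.imwrite('pics/d10.png',cv2.resize(cv2.vconcat([a,b]),None,fx=2.3,fy=2.3,interpolation=2))
"
```

```text
t 25.55 tcp [ 602.9 -192.8   47.8] F [-0.4 -0.3 -1.2] open 45.6
jaw dir 7.4 tilt 0.0 q6 64.9
world delta [  0.1  -0.2 -21.3] tool shift [21.3 -0.2  0.1]
turn about tool x -0.2
```

View pics/d10.png

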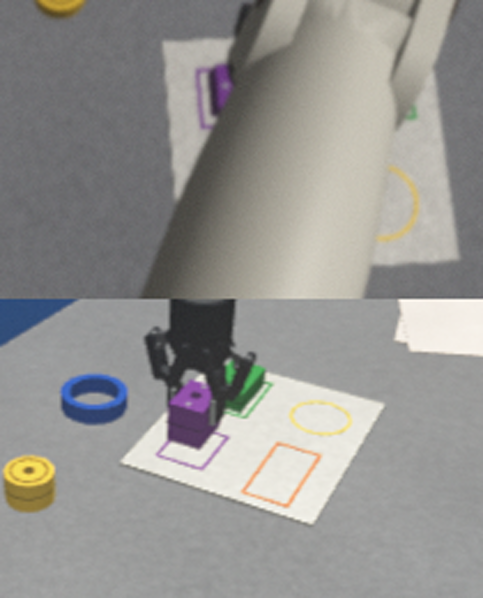

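Emit:
{"op": "carry_out", "data": {"increments": [[0,0,0,10,0,0,0],[0,0,0,8,0,0,0],[0,0,0,3,0,0,0],[0,0,0,0,0,0,0],[0,0,0,0,0,0,0]]}}

```text
time: 26.28
ee_pos: [0.6026, -0.1926, 0.0263]
tcp_rot: [149.3, 90.0, 156.7]
wrist_force: [-1.9, 1.0, 1.0]
opening: 0.0457
```

```bash
python3 -c "
from det import *
to((603,-193,26.5),7.6)
cv2.imwrite('pics/side11.png',vision.camera('side')[:,:,::-1])
b=cv2.imread('pics/side11.png')[110:240,210:420]
cv2.imwrite('pics/d11.png',cv2.resize(b,None,fx=3.5,fy=3.5,interpolation=2))
"
```

```text
t 26.27 tcp [ 602.6 -192.6   26.3] F [-1.9  1.   1. ] open 45.7
jaw dir 7.4 tilt 0.02 q6 64.8
world delta [ 0.4 -0.4  0.2] tool shift [-0.2 -0.5  0.4]
turn about tool x -0.2
```

View pics/d11.png

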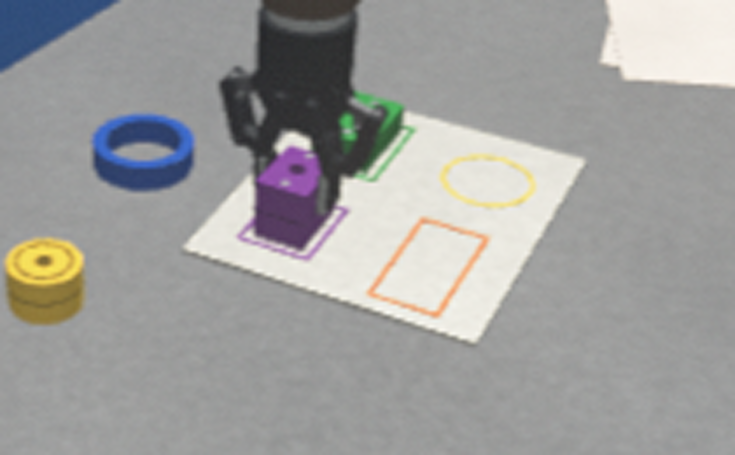

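Emit:
{"op": "carry_out", "data": {"increments": [[0,0,0,0,0,0,0],[0,0,0,0,0,0,85],[0,0,0,0,0,0,85],[0,0,0,0,0,0,85],[0,0,0,-30,0,0,85],[0,0,0,-50,0,0,85],[0,0,0,-10,50,20,100],[0,0,0,0,50,20,100],[0,0,0,0,50,20,100],[0,0,0,0,20,10,100],[0,0,0,0,0,0,100],[0,0,0,0,0,0,100]]}}

```text
time: 27.82
ee_pos: [0.6499, -0.016, 0.1162]
tcp_rot: [-139.1, 90.0, -131.7]
wrist_force: [0.6, 0.4, -0.3]
opening: 0.0853
```

```bash
python3 -c "
from det import *
to((703,5,10),None)
for n in('top','side'): cv2.imwrite(f'pics/{n}12.png',vision.camera(n)[:,:,::-1])
a=cv2.imread('pics/top12.png')[180:310,230:440];b=cv2.imread('pics/side12.png')[110:240,210:420]
cv2.imwrite('pics/d12.png',cv2.resize(cv2.vconcat([a,b]),None,fx=2.3,fy=2.3,interpolation=2))
run('top',cv2.imread('pics/top12.png')[:,:,::-1].copy())
"
```

```text
t 27.82 tcp [649.9 -16.  116.2] F [ 0.6  0.4 -0.3] open 85.3
jaw dir 7.4 tilt 0.03 q6 81.2
world delta [  53.1   21.  -106.2] tool shift [106.2  14.   55.4]
top yellow 229 [395.  267.5] [378 251  34  34]
   atop (array([ 500.7, -338.3]), 77.1, 77.6, 0.3)
   tray  (array([ 504.1, -348.6]), 79.5, 80.1, 0.3) circ (array([ 0.50429287, -0.34951112,  0.03969687]), np.float64(0.000652058836398205))
top green 315 [164.8 130.5] [153 117  22  24]
   atop (array([800.4, 242.3]), 50.1, 57.9, 139.9)
   tray  (array([809.5, 248. ]), 51.3, 59.2, 139.9) circ (array([0.80987078, 0.24852457, 0.02646491]), np.float64(0.004960320791369497))
top green 779 [391.3 216.2] [372 205  38  23]
   atop (array([ 624.7, -330.3]), 54.1, 87.4, 94.5)
   tray  (array([ 629.9, -337.4]), 55.4, 89.4, 94.5) circ (array([ 0.62956999, -0.33847786,  0.04122868]), np.float64(0.007516690564429117))
top purple 571 [334.9 219.1] [320 209  30  22]
   atop (array([ 601.3, -192. ]), 49.6, 66.8, 97.0)
   tray  (array([ 610.9, -200.1]), 51.9, 69.9, 97.0) circ (array([ 0.61113059, -0.20008514,  0.03394329]), np.float64(0.0050811288084539425))
```

View pics/d12.png

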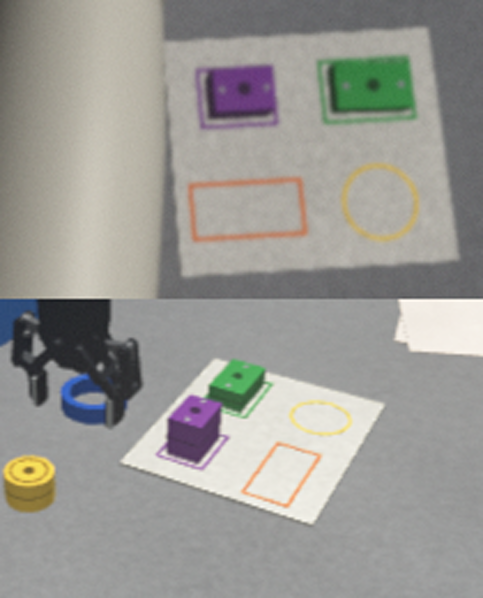

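```bash
cat >> det.py <<'E'
def hole(n,im,px,z,r=5):
    g=cv2.cvtColor(im,cv2.COLOR_RGB2GRAY).astype(float); x0,y0=map(int,np.round(px)); w=g[y0-r:y0+r+1,x0-r:x0+r+1]
    d=np.clip(np.percentile(w,60)-w-6,0,None); yy,xx=np.mgrid[y0-r:y0+r+1,x0-r:x0+r+1]
    p=np.array([(d*xx).sum(),(d*yy).sum()])/d.sum(); return p.round(2),(cast(n,p,z)[0]*1000).round(1)
E
python3 -c "
from det import *
t=cv2.imread('pics/top12.png')[:,:,::-1].copy();s=cv2.imread('pics/side12.png')[:,:,::-1].copy()
print('purple',hole('top',t,(336.5,218.3),.06),hole('side',s,(294.3,157.8),.06,4))
print('green',hole('top',t,(392.2,217),.035),hole('side',s,(313.5,143),.035,4))
print('puck',hole('side',s,(222.5,184),.04,4))
"
```

```text
purple (array([335.73, 218.01]), array([ 603.4, -193.1,   60. ])) (array([294.45, 157.91]), array([ 599.9, -189.5,   60. ]))
green (array([391.75, 216.38]), array([ 622.8, -331.6,   35. ])) (array([312.85, 142.94]), array([ 618.8, -327.6,   35. ]))
puck (array([222.05, 183.83]), array([703.3,   6.1,  40. ]))
```

Emit:
{"op": "carry_out", "data": {"increments": [[0,0,0,10,5,28,100],[0,0,0,20,9,28,100],[0,0,0,0,0,0,100],[0,0,0,0,0,0,100]]}}

```text
time: 28.42
ee_pos: [0.7034, 0.0051, 0.0866]
tcp_rot: [-152.8, 90.0, -145.4]
wrist_force: [0.5, 0.2, 0.4]
opening: 0.0853
```

```bash
python3 -c "
from det import *
to((704,4.5,12),None)
for n in('top','side'): cv2.imwrite(f'pics/{n}13.png',vision.camera(n)[:,:,::-1])
a=cv2.imread('pics/top13.png')[100:240,160:370];b=cv2.imread('pics/side13.png')[110:240,130:340]
cv2.imwrite('pics/d13.png',cv2.resize(cv2.vconcat([a,b]),None,fx=2.2,fy=2.2,interpolation=2))
"
```

```text
t 28.43 tcp [703.4   5.1  86.6] F [0.5 0.2 0.4] open 85.3
jaw dir 7.4 tilt 0.02 q6 83.0
world delta [  0.6  -0.6 -74.6] tool shift [74.6 -0.7  0.5]
```

View pics/d13.png

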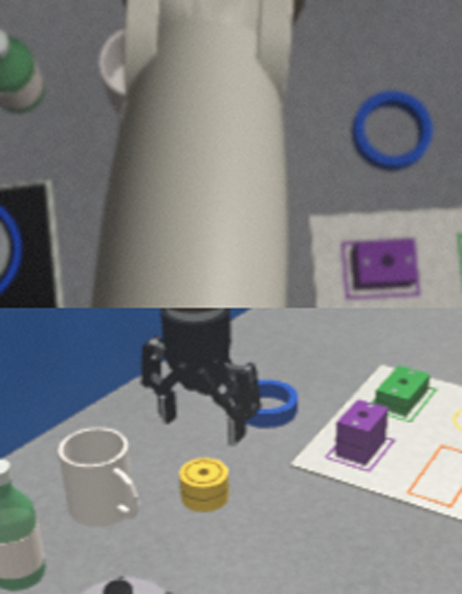

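Emit:
{"op": "carry_out", "data": {"increments": [[0,0,0,20,0,0,100],[0,0,0,25,0,0,100],[0,0,0,20,0,0,100],[0,0,0,10,0,0,100],[0,0,0,0,0,0,100],[0,0,0,0,0,0,0],[0,0,0,0,0,0,0],[0,0,0,0,0,0,0],[0,0,0,0,0,0,0],[0,0,0,0,0,0,0]]}}

```text
time: 29.78
ee_pos: [0.7046, 0.0061, 0.0128]
tcp_rot: [-6.7, 89.9, 0.7]
wrist_force: [0.1, -0.1, 5.6]
opening: 0.0586
```

```bash
python3 -c "
from det import *
to((503.3,-348.5,80),None)
"
```

```text
t 29.77 tcp [704.6   6.1  12.8] F [ 0.1 -0.1  5.6] open 58.6
jaw dir 7.5 tilt 0.14 q6 83.0
world delta [-201.3 -354.6   67.2] tool shift [ -67.7 -325.5 -245.5]
```

Emit:
{"op": "carry_out", "data": {"increments": [[0,0,0,-15,0,0,0],[0,0,0,-15,0,-5,0],[0,0,0,0,0,-48,0],[0,0,0,0,0,-48,0],[0,0,0,0,0,-48,0],[0,0,0,0,0,-48,0],[0,0,0,0,-25,-48,0],[0,0,0,0,-50,0,0],[0,0,0,0,-50,0,0],[0,0,0,0,-50,0,0],[0,0,0,0,-50,0,0],[0,0,0,0,0,0,0]]}}

```text
time: 31.28
ee_pos: [0.49, -0.2517, 0.0421]
tcp_rot: [-53.0, 89.9, -45.8]
wrist_force: [-0.8, -0.2, -1.4]
opening: 0.0583
```

```bash
python3 -c "
from det import *
to((503.3,-348.5,18),None)
"
```

```text
t 31.27 tcp [ 490.  -251.7   42.1] F [-0.8 -0.2 -1.4] open 58.3
jaw dir 7.3 tilt 0.08 q6 55.6
world delta [ 13.3 -96.8 -24.1] tool shift [ 24.2 -97.7   0.9]
```

Emit:
{"op": "carry_out", "data": {"increments": [[0,0,0,0,-40,0,0],[0,0,0,0,-40,0,0],[0,0,0,0,-18,1,0],[0,0,0,0,0,0,0],[0,0,0,10,0,0,0],[0,0,0,9,0,0,0],[0,0,0,3,0,0,0],[0,0,0,0,0,0,0],[0,0,0,0,0,0,0]]}}

```text
time: 32.4
ee_pos: [0.5039, -0.3458, 0.0196]
tcp_rot: [-38.9, 90.0, -31.4]
wrist_force: [0.7, -0.3, -1.5]
opening: 0.0585
```

```bash
python3 -c "
from det import *
to((503.3,-348.5,18),None)
cv2.imwrite('pics/side14.png',vision.camera('side')[:,:,::-1])
b=cv2.imread('pics/side14.png')[110:240,210:420]
cv2.imwrite('pics/d14.png',cv2.resize(b,None,fx=3.5,fy=3.5,interpolation=2))
"
```

```text
t 32.4 tcp [ 503.9 -345.8   19.6] F [ 0.7 -0.3 -1.5] open 58.5
jaw dir 7.5 tilt 0.02 q6 48.1
world delta [-0.6 -2.7 -1.6] tool shift [ 1.6 -2.6 -1. ]
```

View pics/d14.png

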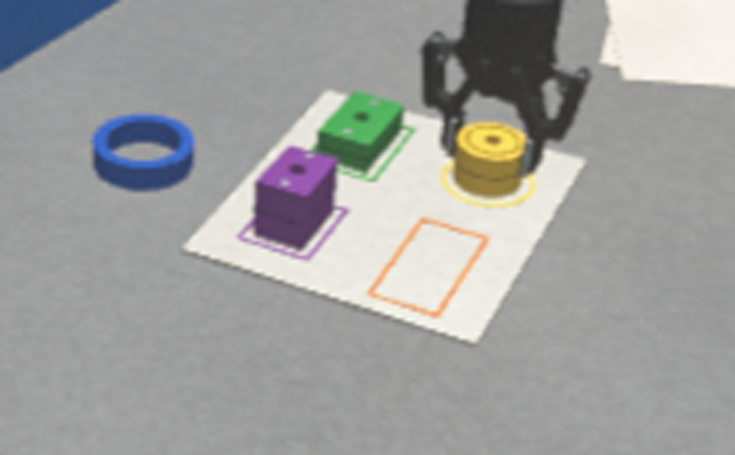

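Puck sits over its ring (px ~(350,157)). Lower the last bit, release, withdraw to a place clear of the views.

Emit:
{"op": "carry_out", "data": {"increments": [[0,0,0,1.5,-2,0,0],[0,0,0,0,0,0,0],[0,0,0,0,0,0,100],[0,0,0,0,0,0,100],[0,0,0,0,0,0,100],[0,0,0,0,0,0,100],[0,0,0,-30,0,0,100],[0,0,0,-60,0,0,100],[0,0,0,-60,0,-40,100],[0,0,0,0,-40,-60,100],[0,0,0,0,-40,-60,100],[0,0,0,0,-40,-60,100]]}}

```text
time: 33.95
ee_pos: [0.327, -0.4767, 0.1602]
tcp_rot: [-62.7, 89.9, -55.2]
wrist_force: [0.8, 0.2, 0.3]
opening: 0.0854
```

Emit:
{"op": "carry_out", "data": {"increments": [[0,0,0,0,-40,-60,100],[0,0,0,0,-20,-30,100],[0,0,0,0,0,0,100],[0,0,0,0,0,0,100],[0,0,0,0,0,0,100]]}}

```text
time: 34.58
ee_pos: [0.2552, -0.5398, 0.1599]
tcp_rot: [15.7, 90.0, 23.3]
wrist_force: [0.4, 0.6, 0.2]
opening: 0.0854
```

```bash
python3 -c "
from det import *
to((503.3,-348.5,18),None)
for n in('top','side'): cv2.imwrite(f'pics/{n}15.png',vision.camera(n)[:,:,::-1])
a=cv2.imread('pics/top15.png')[100:340];b=cv2.imread('pics/side15.png')[100:384]
cv2.imwrite('pics/d15.png',cv2.resize(cv2.vconcat([a,b]),None,fx=1.1,fy=1.1,interpolation=2))
run('top',cv2.imread('pics/top15.png')[:,:,::-1].copy())
"
```

```text
t 34.58 tcp [ 255.2 -539.8  159.9] F [0.4 0.6 0.2] open 85.4
jaw dir 7.5 tilt 0.01 q6 17.8
world delta [ 248.1  191.3 -141.9] tool shift [141.9 157.1 271. ]
top yellow 731 [397.5 266.6] [378 251  36  34]
   atop (array([ 501.1, -339.7]), 78.4, 78.5, 65.3)
   tray  (array([ 504.5, -350.1]), 80.9, 80.9, 65.3) circ (array([ 0.5047032 , -0.35059996,  0.04032477]), np.float64(0.0011876479670820403))
top green 317 [164.7 130.6] [151 118  24  23]
   atop (array([799.7, 241.8]), 49.4, 57.6, 137.9)
   tray  (array([808.9, 247.6]), 50.5, 58.9, 137.9) circ (array([0.81012041, 0.24923939, 0.0270524 ]), np.float64(0.005210558702622728))
top green 778 [391.3 216.3] [373 205  37  23]
   atop (array([ 624.8, -331.5]), 54.1, 85.3, 94.5)
   tray  (array([ 630. , -338.6]), 55.4, 87.2, 94.5) circ (array([ 0.62935631, -0.33865579,  0.04119854]), np.float64(0.007477077398671259))
top purple 579 [334.7 219.2] [318 209  32  22]
   atop (array([ 601.2, -189.8]), 49.4, 71.0, 98.1)
   tray  (array([ 610.8, -197.9]), 51.7, 74.3, 98.1) circ (array([ 0.61116252, -0.1993552 ,  0.03422906]), np.float64(0.005419442612418457))
```

View pics/d15.png

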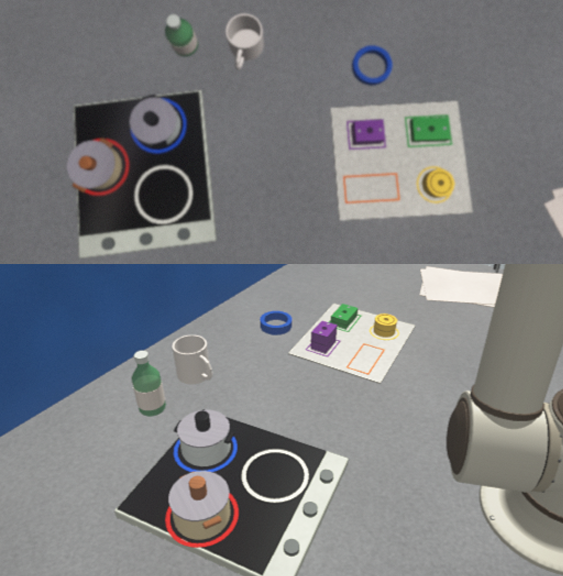

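```bash
python3 -c "
from det import *
t=cv2.imread('pics/top15.png')[:,:,::-1].copy();s=cv2.imread('pics/side15.png')[:,:,::-1].copy()
for n,im,pp in(('top',t,((335.7,218),(391.8,216.4),(399,266))),('side',s,((294.4,157.9),(312.9,143),(350,150.5)))):
    for c,p,z in zip(('purple','green','puck'),pp,(.06,.035,.045)): print(n,c,hole(n,im,p,z,4))
for n,im in(('top',t),('side',s)):
    for nm,m in(('brown',mask(im,*C['brown'])),('dark',mask(im,(0,0,0),(180,255,45)))):
        for a,ce,b,_ in comps(m,60):
            if a<300 and ce[0]<250 and ce[1]>150: print(n,nm,a,ce,b,[(cast(n,ce,z)[0,:2]*1000).round(1).tolist() for z in(.095,.1)])
    k={}
    for c,box in dict(red=(slice(220,360),slice(60,225)),blue=(slice(175,300),slice(100,225))).items():
        m=mask(im,*C[c]);q=np.zeros_like(m);q[box]=m[box];m=max(comps(q,20),key=lambda x:x[0])[3];y,x=np.nonzero(m)
        print(n,c,circ(cast(n,np.c_[x,y],.025),.0585))
a=t[245:305,370:435];b=s[135:215,270:385]
cv2.imwrite('pics/d16a.png',cv2.resize(t[195:300,300:430],None,fx=5,fy=5,interpolation=2)[:,:,::-1])
"
```

```text
top purple (array([335.74, 217.92]), array([ 603.6, -193.1,   60. ]))
top green (array([391.77, 216.4 ]), array([ 622.8, -331.6,   35. ]))
top puck (array([400.35, 265.66]), array([ 505.2, -350.4,   45. ]))
side purple (array([294.5 , 157.91]), array([ 599.8, -189.6,   60. ]))
side green (array([312.83, 142.9 ]), array([ 618.9, -327.8,   35. ]))
side puck (array([350.45, 149.58]), array([ 502.1, -346.5,   45. ]))
top brown 145 [ 79.  247.7] [ 72 242  15  12] [[483.4, 385.8], [483.0, 383.9]]
top red (array([0.4838732 , 0.38243651]), np.float64(0.003677360659960093))
top blue (array([0.58506755, 0.26841884]), np.float64(0.0034008944247420738))
side brown 264 [179.4 302.7] [172 293  16  21] [[484.5, 383.0], [481.3, 385.5]]
side brown 109 [192.4 334.1] [184 329  18  12] [[421.0, 416.8], [418.3, 419.0]]
side red (array([0.48242788, 0.38454455]), np.float64(0.0029347275026346976))
side blue (array([0.91767523, 0.16069013]), np.float64(0.015530961201330119))
```

View pics/d16a.png

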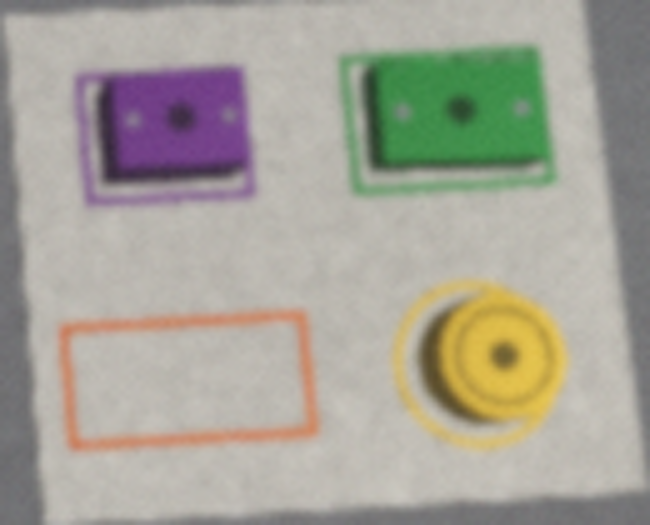

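```bash
python3 -c "
from det import *
t=cv2.imread('pics/top15.png')[:,:,::-1].copy();s=cv2.imread('pics/side15.png')[:,:,::-1].copy()
for n,im,(x0,x1,y0,y1) in(('top',t,(125,150,198,220)),('side',s,(172,196,232,258))):
    m=mask(im,(0,0,0),(180,255,70));q=np.zeros_like(m);q[y0:y1,x0:x1]=m[y0:y1,x0:x1]
    for a,ce,b,_ in comps(q,30): print(n,a,ce,b,[(cast(n,ce,z)[0,:2]*1000).round(1).tolist() for z in(.095,.1)])
from workcell import job_done
print(job_done())
"
```

```text
top 121 [136.9 207.5] [131 202  13  12] [[585.3, 267.9], [584.4, 266.6]]
side 192 [183.7 242.5] [178 234  13  18] [[586.1, 266.5], [582.1, 269.9]]
the job is handed in; nothing more can be done
None
```

The job is handed in at about 35 s on the robot clock, with both pots swapped and all three moulds placed. No verdict was reported.

- **Pots:** I slid the grey pot from red to white, the cream pot from blue to red, then the grey pot from white to blue, always gripped by the knob at constant height.
- **Moulds:** The green brick, purple block and yellow puck are each on their own outline. The orange bar was not there.
- **Last checks, pots:** The cream pot's knob was about 2–3 mm from the red ring's centre in both cameras, and the grey pot's about 2–3 mm from the blue ring's centre. The side camera's blue-ring fit failed in this last check because it locked onto another blue area. I used the ring position measured earlier for that comparison.
- **Last checks, moulds:** The moulds' hole centres were about 2–3 mm or less from their outline centres in each camera. The mould directions looked square to the outlines.
- **Camera disagreement:** The two cameras differ by 3–5 mm in absolute position on the tray. I compared each mould with its outline within one camera, so this largely cancels.
- **Other:** The mug, bottle and tape look unmoved. I saw no mould knocked aside and no slackened grip. The arm finished clear of everything.

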